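# Switch on the guarded power box

### The arm

A 6-joint arm with a two-finger parallel gripper is mounted at the origin on the work surface. World frame = base frame: x ahead of the robot, y to its left, z up, the work surface at z = 0. Lengths are in m, angles in rad, forces in N, time in s.
With the tool pointing down it reaches from about 0.35 to 0.775 m from the base axis. Payload 7.3 kg.
Tool frame: the origin (TCP) lies at the very end of the fingers, on their centre line; the grasp point (between the pads) lies 19 mm behind it; x points along the fingers, y is the direction in which the jaws open and shut, and the axes are right-handed (so a half turn about x gives the same grasp; the last joint's range is limited). The gripper opens to 92 mm and grips with 3 to 60 N. Pads are 19 mm wide; open, the fingers measure 130 mm over their backs; the gripper's body (75 mm by 190 mm) begins 47 mm behind the grasp point.
Start: joints at [1.191, 0.342, 1.524, -0, 1.275, -0.146], TCP at [0.122, 0.511, 0.227] pointing down, gripper open.
Joint ranges: [-2.53, 2.53], [-0.77, 2.02], [0.04, 2.7], [-1, 4.14], [0.28, 2.66], [-3.11, 3.11]. Speed limits (rad/s): [2.57, 2.57, 3.14, 3.14, 3.14, 3.14].

### API

Orientations are given as [roll, pitch, yaw] about the fixed x, y, z axes, in that order (R = Rz(yaw) Ry(pitch) Rx(roll)).
In Python, from cell import observe, vision, job gives the robot as it stands.
- The arm moves only by the tool send_rows, never from a script. Its argument "motion" is a list of rows, each an object with "hand": the opening, from -1 (shut) to 1 (fully open), so that 0 is half open; "slide": the shift along the tool's x, y, z in mm, a list of three; "spin": the turn about the tool's x in rad. In form: [{"hand": hand, "slide": [tx, ty, tz], "spin": spin}, ...]. A call has 1 to 8 rows; each row shifts and turns the pose as measured when the row begins, along the tool's axes as they then stand; what a row does not reach is not made up. A row lasts 1/10 s, in which the tool goes at most 50 mm and 8.59 degrees, less where a joint would pass 70% of its speed; a pose out of reach is approached as far as the arm can. A call with a gripper value outside its range is refused whole. The fingers move at their own pace and stop on an object; "grip_force" is the grip in N (left out, the last holds). Time passes only in rows, so rows that do not move let the fingers close. It gives the time, the measured TCP pose, the force and the opening at its end, in the units of the state.
- observe(): the state, without advancing time (a new reading comes with each control period).
- vision.read_camera(name): name is "scene" or "top" or "wrist"; returns a dict with "pixels" (420x560x3 uint8, blue, green, red), "range_z" (420x560 float32, m along the optical axis (not along the pixel's ray), 0 where there is no reading), "fx", "fy", "cx", "cy" (pixels), "distortion" ([k1, k2, p1, p2, k3] as OpenCV has them; the pictures are not rectified), "world_from_camera" (4x4, takes a point from camera to world coordinates); the wrist camera has in their place "T_tool_cam" (4x4, takes a point from camera to tool coordinates, whose origin is the TCP and whose axes are the tool frame's). Camera axes: x right, y down, z forward; pixel columns grow to the right and rows downward; lengths in m; the calibration is good to about 2 mm. A picture is of the moment at which its call begins: read the wrist's pose just before it.
- job.hand_in(): hands the job in, once; it reports no verdict.
Trained networks look in a picture, given as the dict that the camera call returned (one of the last four; its "shot" number tells which), for a name from the list of things; names that differ only in an ending like _2 or _b are one class to them, and where a whole thing is asked for, a point or a joint stands for the part that bears it (a point fixed in the world has none). Each returns a list of dicts, best first, with "conf" (0 to 1); they miss things now and then, are a little off and sometimes report something else, mostly with a low value. They report only what shows in the picture. A call takes as long as a camera call. They do not tell look-alikes from the thing itself.
- vision.search_frame(picture, thing): "uv" ([column, row] in pixels, amid what is visible of it).
- vision.cut_out(picture, thing): "mask" (420x560 bool, what is visible of it) and "uv" ([column, row] in pixels, amid what is visible of it).
The state is a dict: "time": time; "qpos": joint angles; "qvel": joint speeds; "joint_efforts": joint torques, N m; "tool_pos": TCP position; "tool_rot": TCP orientation; "contact_force": force on the tool from outside, world axes, zero at the start; "torque": the same for the moment, N m; "opening": finger opening in m.
Only numpy, scipy, OpenCV 4.12 (cv2) and the standard library are available. Lean on these libraries where they do the work, as an engineer would, in place of code of your own. Each camera call takes 0.05 s, during which the arm holds its last target.

### The job

Switch on the power box on the barn bench without grasping anything: with a finger under its front edge lift the hinged guard well up off the toggle, and while the back of the finger keeps the guard up, push the toggle sideways, from leaning right (seen from the robot's side) all the way over to the left. Then draw the finger out so that the guard drops fully shut over the switched toggle; leave the loose things on the bench where they lie.

Things in the scene. Friction and masses are not known exactly. Their poses are not given: they have to be found in the camera images.
- power_box: the bench's power box, grey painted metal, fixed: 130 mm (x) by 150 mm (y), its flat top panel 50 mm above the bench. Origin: centre of its underside, at bench height. Its own x axis points from the front (roughly facing the robot) to the back, y to its left. A fixed upright, 104 mm wide and 41 mm tall, stands on the panel behind the toggle, front face at box x = +20 mm
- guard_hinge (a point): centre of the guard's hinge axis, fixed at the top of the upright: at box x = +22 mm, y = 0, 95 mm above the bench; the axis runs along the box's y
- guard_lip (a point): middle of the guard's free front edge (its lip), moves with the guard; shut, it is at box x = -18 mm, 95 mm above the bench. The space under it is open to the front and to both sides: 43 mm clear above the panel. A finger enters there from the front
- guard (a joint): guard angle: 0 shut (level), grows as the lip rises, stop at 1.3; it falls shut by its own weight (80 g, no spring or catch) once nothing holds it up. A flat aluminium flap 3 mm thick, 104 mm wide (y), reaching 40 mm forward of the hinge over the toggle, with a window 56 by 18 mm that shows the toggle
- toggle_tip (a point): end of the steel toggle lever, 40 mm from its pivot, which is at the centre of the box's top panel (box x = y = 0, 50 mm above the bench). Lever 10 mm thick, 14 mm at its knob. It swings sideways, in the box's y-z plane: off, it leans to the right (box -y), tip at box y about -16 mm, 87 mm above the bench; on, it leans as far to the left
- toggle (a joint): toggle angle: 0 fully off (leaning to the right, box -y), 0.80 fully on (leaning to the left, box +y, at its stop). A steady drag of 0.06 N m (about 2 N at a fingertip) holds it wherever it is left; no spring
- chuck_key: bystander: steel chuck key lying on the bench beside the box, about 96 mm long with a 60 mm cross bar, 24 mm high; origin under its middle, its x along the shank
- clamp: bystander: plastic spring clamp lying flat, about 115 by 70 mm, 22 mm high; origin under its middle
- dish: bystander: square glass dish of screws beside the box, 95 by 95 mm, 35 mm high; origin at the centre of its underside
- glue: bystander: white plastic bottle behind the box, 54 mm across, 143 mm tall; origin at the centre of its underside
There are look-alikes about, which are no part of the job. Of the things like the power_box, leave any that is green; of the rest the smaller one is meant.

How it is judged:
On the way, in this order (a step that is already met when the one before it is completed fails the run):
1. the guard is lifted well up (over 0.45 rad) while the toggle is still off (under 0.25 rad) (value of joint guard above 0.45 rad and value of joint toggle below 0.25 rad), for 0.1 s.
2. the toggle is flipped on (over 0.65 rad) while the guard is still up (over 0.15 rad) (value of joint toggle above 0.65 rad and value of joint guard above 0.15 rad), for 0.1 s.
At the end, for the whole second after the job is handed in: the guard has dropped shut (under 0.06 rad) and is at rest, with the toggle on beneath it (over 0.65 of 0.80 rad) (value of joint guard below 0.06 rad and value of joint toggle above 0.65 rad and velocity of joint guard between -0.1 and 0.1 rad/s); the robot touches nothing.
It fails at once if a loose thing on the bench (chuck key, clamp, dish of screws, bottle) is picked up or pushed more than 20 mm from its place (distance of any of chuck_key, clamp, dish, glue from where it was at the start of the episode above 0.02 m).
It also fails if it takes over 35 s, if anything falls off the work surface, if the arm or the gripper's body presses on something with over 40 N, if the wrist force passes 120 N, or if a joint passes its speed limit or range.

## Working session

There is one attempt and no reset: what is moved stays moved. The work goes in short steps, Python scripts to look and compute and a tool call to move; the robot and the scene stay as the last step left them, time stands still between calls to the robot, and variables do not carry over. Pictures are saved under pics/ and viewed, and the job is handed in when it is done.

Besides the shell and the picture viewer there is one more tool, called after "Emit:" as name([rows], argument=value, ...), one row to a line, values as JSON. send_rows: Moves the arm, as the interface text tells. Its arguments: {"type":"object","properties":{"motion":{"type":"array","items":{"type":"object","properties":{"hand":{"type":"number"},"slide":{"type":"array","items":{"type":"number"}},"spin":{"type":"number"}}}},"grip_force":{"type":"number"}},"required":["motion"]}

```bash
mkdir -p pics; ls
cat > h.py <<'E'
import numpy as np, cv2, pickle
from scipy.spatial.transform import Rotation as Ro
from cell import observe, vision, job
def shot(n):
    o=observe(); p=vision.read_camera(n)
    if n=='wrist':
        T=np.eye(4); T[:3,3]=o['tool_pos']; T[:3,:3]=Ro.from_euler('xyz',o['tool_rot']).as_matrix()
        p['W']=T@np.array(p['T_tool_cam'])
    else: p['W']=np.array(p['world_from_camera'])
    return p
def xyz(p,uv,z=None):
    uv=np.atleast_2d(np.array(uv,float)); K=np.array([[p['fx'],0,p['cx']],[0,p['fy'],p['cy']],[0,0,1]])
    n=cv2.undistortPoints(uv[:,None],K,np.array(p['distortion'],float))[:,0]
    d=np.array([p['range_z'][int(round(v)),int(round(u))] for u,v in uv])
    c=np.c_[n*d[:,None],d]
    return c@p['W'][:3,:3].T+p['W'][:3,3]
def cloud(p):
    v,u=np.mgrid[0:420,0:560]
    return xyz(p,np.c_[u.ravel(),v.ravel()]).reshape(420,560,3)
E
python3 - <<'E'
from h import *
print(observe())
for n in ['scene','top']:
    p=shot(n); cv2.imwrite(f'pics/{n}0.png',p['pixels']); pickle.dump(p,open(n+'.pkl','wb'))
    for t in ['power_box','guard_lip','toggle_tip','chuck_key','clamp','dish','glue']:
        for r in vision.search_frame(p,t):
            print(n,t,np.round(r['uv']),round(r['conf'],2),np.round(xyz(p,r['uv'])[0],3))
E
```

```text
pics
{'time': 0.0, 'qpos': array([ 1.19100748e+00,  3.42680946e-01,  1.52503188e+00,  2.85619690e-05,
        1.27540694e+00, -1.46003354e-01]), 'qvel': array([ 1.86628619e-04, -1.06091228e-03, -4.76266531e-04,  8.02347865e-05,
        8.12461717e-04,  9.05989880e-04]), 'joint_efforts': array([ 9.35678072e-04, -4.31246674e+01, -2.44225502e+01,  7.19845318e-02,
        5.58976515e-02, -1.40426769e-04]), 'tool_pos': array([0.12143802, 0.51033438, 0.22606146]), 'tool_rot': array([-1.73468265,  1.56926897, -1.96847647]), 'contact_force': array([ 0.10380933, -0.67697127, -1.03266918]), 'torque': array([-0.00986299, -0.01136074,  0.02260141]), 'opening': 0.09171266051659686}
scene power_box [306. 248.] 0.95 [ 0.621 -0.003  0.07 ]
scene power_box [163. 266.] 0.82 [ 0.349 -0.288  0.079]
scene power_box [276. 133.] 0.81 [0.248 0.359 0.084]
scene power_box [316. 178.] 0.74 [0.455 0.303 0.021]
scene power_box [370. 252.] 0.38 [0.781 0.065 0.096]
scene guard_lip [270. 113.] 0.87 [0.149 0.455 0.076]
scene guard_lip [159. 239.] 0.77 [ 0.26  -0.218  0.07 ]
scene chuck_key [340. 222.] 0.54 [0.622 0.
[... 211 characters left out ...]
ne glue [369. 252.] 0.8 [0.78  0.065 0.094]
top power_box [291. 157.] 0.92 [0.585 0.036 0.053]
top power_box [421. 276.] 0.84 [ 0.309 -0.264  0.073]
top power_box [128. 312.] 0.74 [0.221 0.379 0.135]
top guard_lip [114. 324.] 0.88 [0.195 0.404 0.141]
top guard_lip [290. 152.] 0.8 [0.587 0.04  0.092]
top guard_lip [428. 284.] 0.79 [ 0.293 -0.263  0.133]
top toggle_tip [431. 278.] 0.68 [ 0.305 -0.278  0.105]
top toggle_tip [134. 317.] 0.44 [0.208 0.367 0.124]
top chuck_key [231. 141.] 0.87 [0.63  0.185 0.014]
top clamp [177. 211.] 0.77 [0.452 0.305 0.026]
top dish [363. 158.] 0.82 [ 0.596 -0.142  0.011]
top dish [268.  84.] 0.29 [0.744 0.094 0.106]
top glue [271.  81.] 0.63 [0.748 0.088 0.11 ]
```

View pics/scene0.png

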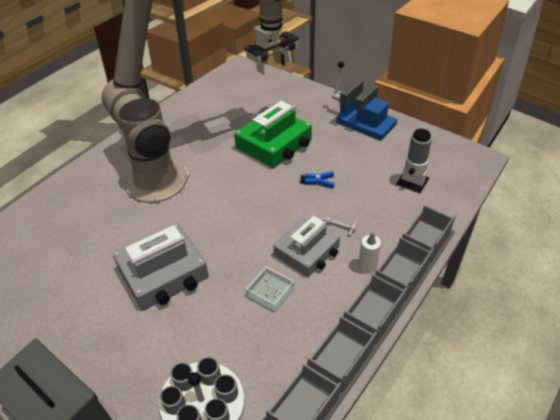

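View pics/top0.png

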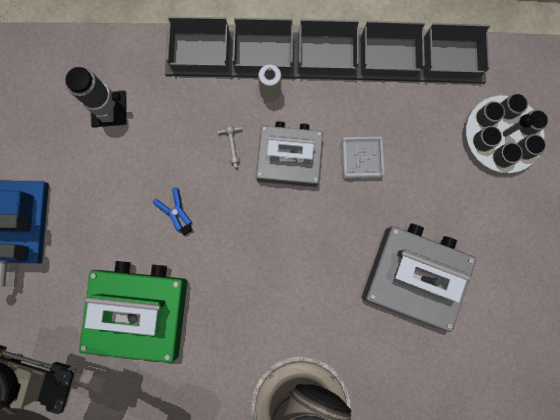

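Three boxes in the top view: green (130,315), large grey (421,276) and small grey (291,157). Green is ruled out, and (291,157) is the smaller of the two greys, so that is the target. I'll confirm it in a crop and measure its pose.

Run:
```python
from h import *
P=pickle.load(open('top.pkl','rb')); C=cloud(P)
cv2.imwrite('pics/crop1.png',cv2.resize(P['pixels'][100:210,220:400],None,fx=4.4,fy=4.4,interpolation=cv2.INTER_CUBIC))
print('cam',P['W'][:3,3],P['fx'])
sub=np.zeros((420,560),bool); sub[100:200,245:335]=1
m=sub&(C[...,2]>0.042)&(C[...,2]<0.058)
print('panel z',np.median(C[m][:,2]),m.sum())
pts=C[m|(sub&(C[...,2]>.06)&(C[...,2]<.11))]
r=cv2.minAreaRect(C[m][:,:2].astype(np.float32)); print('panel rect',r)
g=sub&(C[...,2]>0.086)&(C[...,2]<0.105)
print('guard z',np.median(C[g][:,2]),g.sum(),cv2.minAreaRect(C[g][:,:2].astype(np.float32)))
print(np.round(xyz(P,[[291,157],[300,120]]),3))
for name,(u,v) in dict(key=(231,145),clamp=(177,211),dish=(363,158),glue=(270,85)).items():
    pass
rows=C[110:190:4,290]; print(np.round(rows,3))
```

```text
cam [0.31711741 0.06308531 1.1992061 ] 493.23167950213866
panel z 0.049365653790380826 2558
panel rect ((0.5928080677986145, 0.03871627151966095), (0.15027472376823425, 0.13093823194503784), 85.97894287109375)
guard z 0.09606014859390921 747 ((0.598842203617096, 0.0375705361366272), (0.10876252502202988, 0.049997445195913315), 86.45665740966797)
[[ 0.584  0.036  0.053]
 [ 0.692  0.014 -0.002]]
[[ 0.717  0.039  0.001]
 [ 0.707  0.039 -0.002]
 [ 0.696  0.039  0.   ]
 [ 0.686  0.039 -0.001]
 [ 0.676  0.039 -0.001]
 [ 0.65   0.039  0.052]
 [ 0.641  0.039  0.05 ]
 [ 0.618  0.04   0.097]
 [ 0.609  0.04   0.097]
 [ 0.611  0.039  0.051]
 [ 0.6    0.039  0.055]
 [ 0.581  0.039  0.096]
 [ 0.582  0.038  0.049]
 [ 0.572  0.038  0.051]
 [ 0.563  0.038  0.049]
 [ 0.553  0.038  0.049]
 [ 0.543  0.037  0.051]
 [ 0.534  0.037  0.05 ]
 [ 0.528  0.036  0.028]
 [ 0.523  0.036 -0.003]]
```

View pics/crop1.png

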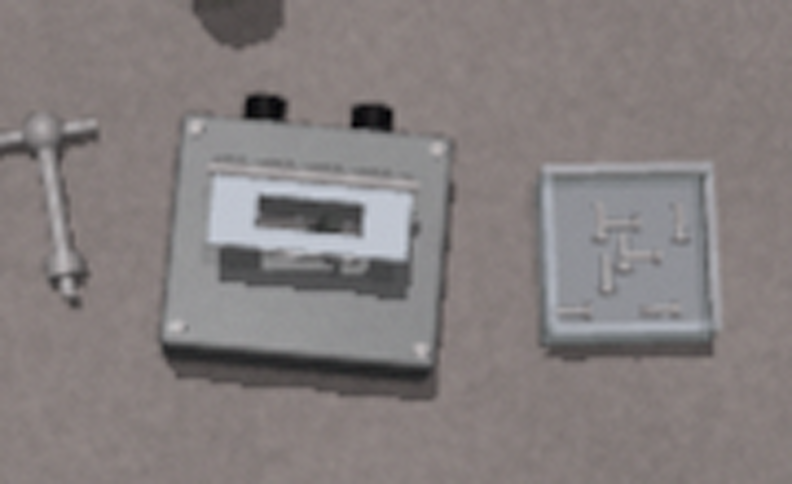

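The crop confirms it: a grey 150 x 131 mm box with its panel at 49 mm and guard at 96 mm, centred at about (0.593, 0.039) with yaw about -4°. Next I'll work out the tool axes and the approach in tool coordinates.

```bash
cat >> h.py <<'E'
BC=np.array([.593,.0387]); BY=np.radians(-4.0)
def box2w(x,y,z):
    c,s=np.cos(BY),np.sin(BY); return np.array([BC[0]+c*x-s*y,BC[1]+s*x+c*y,z])
def st(o=None):
    o=o or observe(); R=Ro.from_euler('xyz',o['tool_rot']).as_matrix(); return np.array(o['tool_pos']),R,o
def tell(goal=None):
    p,R,o=st(); c,s=np.cos(BY),np.sin(BY); d=p[:2]-BC
    B=np.array([[c,-s,0],[s,c,0],[0,0,1]])
    print('t',round(o['time'],2),'box mm',np.round([1e3*(c*d[0]+s*d[1]),1e3*(-s*d[0]+c*d[1]),p[2]*1e3],1),'F_box',np.round(B.T@o['contact_force'],2),'open',round(o['opening'],4))
    print('tool axes in box (cols)\n',np.round(B.T@R,3),'q',np.round(o['qpos'],2))
    if goal is not None: print('slide mm',np.round(1e3*R.T@(box2w(*goal)-p),1))
E
python3 - <<'E'
from h import *
tell((-.105,-.046,.22))
E
```

```text
t 0.8 box mm [-503.2  438.   226.8] F_box [-1.   -0.11 -0.26] open 0.0916
tool axes in box (cols)
 [[ 0.     0.163  0.987]
 [ 0.     0.987 -0.163]
 [-1.     0.     0.   ]] q [ 1.19  0.34  1.52 -0.    1.28 -0.15]
slide mm [   6.7 -412.5  471.8]
```

Emit:
send_rows([
  {"hand":-1,"slide":[0,0,0],"spin":-0.08},
  {"hand":-1,"slide":[0,0,0],"spin":-0.084},
  {"hand":-1,"slide":[0,-37,30],"spin":0},
  {"hand":-1,"slide":[0,-37,30],"spin":0},
  {"hand":-1,"slide":[0,-37,30],"spin":0},
  {"hand":-1,"slide":[0,-37,30],"spin":0},
  {"hand":-1,"slide":[0,-37,30],"spin":0},
  {"hand":-1,"slide":[0,-37,30],"spin":0},
], grip_force=5)

```text
time: 1.6
tool_pos: [0.2899, 0.275, 0.2262]
tool_rot: [1.111, 1.567, 1.06]
contact_force: [0.7, 0.5, 0.4]
opening: 0.0321
```

```bash
python3 -c "
from h import *
tell((-.105,-.046,.18))"
```

```text
t 1.6 box mm [-318.8  214.6  226.2] F_box [0.62 0.53 0.43] open 0.0321
tool axes in box (cols)
 [[ 0.002 -0.018  1.   ]
 [ 0.004  1.     0.018]
 [-1.     0.004  0.002]] q [ 0.57  0.11  1.84  0.    1.19 -0.96]
slide mm [  45.6 -264.7  208.9]
```

Emit:
send_rows([
  {"hand":-1,"slide":[2,-38,30],"spin":0.01},
  {"hand":-1,"slide":[2,-38,30],"spin":0.008},
  {"hand":-1,"slide":[2,-38,30],"spin":0},
  {"hand":-1,"slide":[4,-38,30],"spin":0},
  {"hand":-1,"slide":[4,-38,30],"spin":0},
  {"hand":-1,"slide":[4,-38,30],"spin":0},
  {"hand":-1,"slide":[4,-38,30],"spin":0},
  {"hand":-1,"slide":[5,0,0],"spin":0},
])

```text
time: 2.4
tool_pos: [0.4896, -0.0189, 0.2009]
tool_rot: [0.375, 1.558, 0.299]
contact_force: [-0.8, 0.9, 0.4]
opening: 0.0006
```

Run:
```python
from h import *
tell((-.105,-.046,.065))
for n in ['wrist','top']:
    p=shot(n); cv2.imwrite(f'pics/{n}1.png',p['pixels']); pickle.dump(p,open(n+'1.pkl','wb'))
```

```text
t 2.4 box mm [-99.1 -64.6 200.9] F_box [-0.88  0.86  0.41] open 0.0006
tool axes in box (cols)
 [[ 0.012  0.006  1.   ]
 [ 0.005  1.    -0.006]
 [-1.     0.005  0.012]] q [-0.2   0.29  1.67  0.01  1.17 -1.7 ]
slide mm [135.9  17.9  -7.7]
```

View pics/wrist1.png

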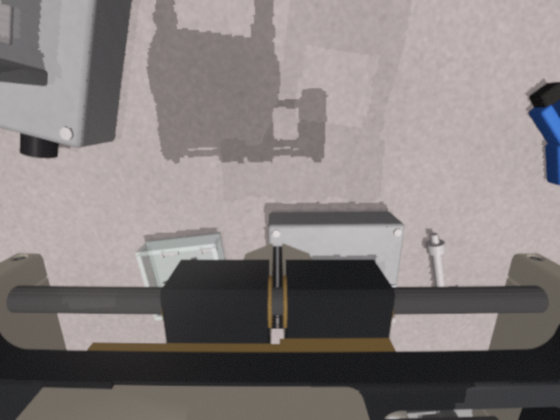

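View pics/top1.png

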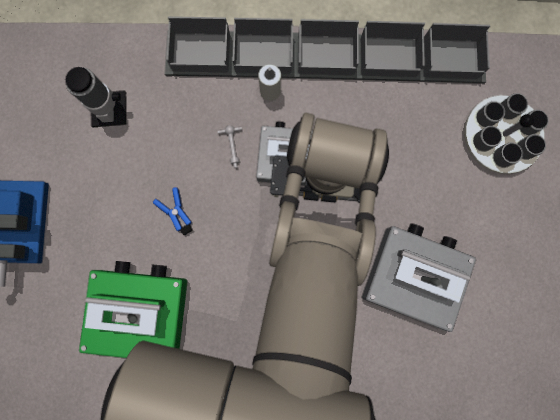

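Emit:
send_rows([
  {"hand":-1,"slide":[45,9,0],"spin":0},
  {"hand":-1,"slide":[45,9,0],"spin":0},
  {"hand":-1,"slide":[28,0,15],"spin":0},
  {"hand":-1,"slide":[14,0,15],"spin":0},
  {"hand":-1,"slide":[0,0,5],"spin":0},
])

```text
time: 3.0
tool_pos: [0.5219, 0.009, 0.0678]
tool_rot: [0.658, 1.558, 0.591]
contact_force: [-0.1, -0.0, 1.5]
opening: 0.0005
```

Run:
```python
from h import *
tell((-.034,-.046,.066))
for n in ['scene']:
    p=shot(n); cv2.imwrite(f'pics/{n}2.png',cv2.resize(p['pixels'][170:310,220:410],None,fx=4,fy=4,interpolation=cv2.INTER_CUBIC))
```

```text
t 3.0 box mm [-68.9 -34.6  67.8] F_box [-0.09 -0.01  1.48] open 0.0005
tool axes in box (cols)
 [[ 0.01  -0.003  1.   ]
 [ 0.008  1.     0.003]
 [-1.     0.008  0.01 ]] q [-0.14  0.52  1.74  0.01  0.87 -1.65]
slide mm [  2.  -11.5  34.8]
```

View pics/scene2.png

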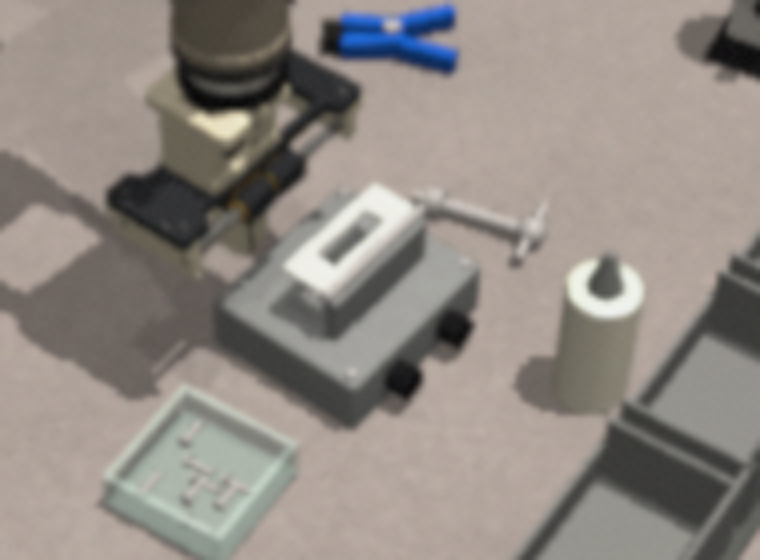

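Emit:
send_rows([
  {"hand":-1,"slide":[2,-11,15],"spin":0},
  {"hand":-1,"slide":[0,0,10],"spin":0},
  {"hand":-1,"slide":[0,0,0],"spin":0},
])

```text
time: 3.35
tool_pos: [0.547, -0.0012, 0.0707]
tool_rot: [0.507, 1.554, 0.443]
contact_force: [0.3, 0.3, -1.2]
opening: 0.0007
```

Run:
```python
from h import *
tell((-.030,-.046,.064))
```

```text
t 3.35 box mm [-43.1 -43.   70.7] F_box [ 0.24  0.32 -1.22] open 0.0007
tool axes in box (cols)
 [[ 0.014 -0.006  1.   ]
 [ 0.008  1.     0.006]
 [-1.     0.008  0.015]] q [-0.15  0.55  1.68  0.01  0.91 -1.66]
slide mm [ 6.8 -3.1 13. ]
```

Emit:
send_rows([
  {"hand":-1,"slide":[5,-3,5],"spin":0},
  {"hand":-1,"slide":[0,0,4],"spin":0},
  {"hand":-1,"slide":[0,0,0],"spin":0},
])

```text
time: 3.65
tool_pos: [0.5559, -0.0038, 0.0673]
tool_rot: [0.463, 1.553, 0.4]
contact_force: [0.1, 0.1, -1.0]
opening: 0.0008
```

Run:
```python
from h import *
tell((-.030,-.046,.064))
```

```text
t 3.65 box mm [-34.1 -45.   67.3] F_box [ 0.11  0.09 -1.01] open 0.0008
tool axes in box (cols)
 [[ 0.016 -0.007  1.   ]
 [ 0.008  1.     0.007]
 [-1.     0.008  0.016]] q [-0.15  0.56  1.65  0.01  0.91 -1.67]
slide mm [ 3.4 -1.1  4. ]
```

Emit:
send_rows([
  {"hand":-1,"slide":[1,0,3],"spin":0},
  {"hand":-1,"slide":[0,0,2],"spin":0},
])

```text
time: 3.85
tool_pos: [0.5606, -0.0039, 0.0664]
tool_rot: [0.486, 1.553, 0.423]
contact_force: [-0.3, -0.4, 0.3]
opening: 0.0007
```

Run:
```python
from h import *
tell((-.028,-.046,.064))
```

```text
t 3.85 box mm [-29.4 -44.8  66.4] F_box [-0.31 -0.43  0.29] open 0.0007
tool axes in box (cols)
 [[ 0.015 -0.007  1.   ]
 [ 0.008  1.     0.007]
 [-1.     0.008  0.016]] q [-0.15  0.57  1.64  0.01  0.92 -1.66]
slide mm [ 2.4 -1.3  1.3]
```

Emit:
send_rows([
  {"hand":-1,"slide":[0,0,2],"spin":0},
  {"hand":-1,"slide":[0,0,1],"spin":0},
])

```text
time: 4.05
tool_pos: [0.5623, -0.004, 0.0661]
tool_rot: [0.61, 1.556, 0.547]
contact_force: [-6.9, 0.3, 3.6]
opening: 0.0003
```

Run:
```python
from h import *
tell((-.028,-.046,.064))
```

```text
t 4.05 box mm [-27.7 -44.7  66.1] F_box [-6.93 -0.2   3.62] open 0.0003
tool axes in box (cols)
 [[ 0.012 -0.007  1.   ]
 [ 0.008  1.     0.007]
 [-1.     0.008  0.012]] q [-0.15  0.58  1.63  0.01  0.92 -1.66]
slide mm [ 2.1 -1.3 -0.4]
```

Emit:
send_rows([
  {"hand":-1,"slide":[-4,0,1],"spin":0},
  {"hand":-1,"slide":[-4,0,1.2],"spin":0},
  {"hand":-1,"slide":[-4,0,1.5],"spin":0},
])

```text
time: 4.35
tool_pos: [0.5634, -0.004, 0.0775]
tool_rot: [1.027, 1.561, 0.965]
contact_force: [-4.4, 0.4, 1.1]
opening: 0.0002
```

Run:
```python
from h import *
tell((-.028,-.046,.064))
for n in ['scene']:
    p=shot(n); cv2.imwrite(f'pics/{n}3.png',cv2.resize(p['pixels'][190:290,240:370],None,fx=5,fy=5,interpolation=cv2.INTER_CUBIC))
```

```text
t 4.35 box mm [-26.5 -44.7  77.5] F_box [-4.39  0.09  1.05] open 0.0002
tool axes in box (cols)
 [[ 0.005 -0.007  1.   ]
 [ 0.009  1.     0.007]
 [-1.     0.009  0.005]] q [-0.15  0.57  1.61  0.01  0.96 -1.66]
slide mm [13.5 -1.4 -1.6]
```

View pics/scene3.png

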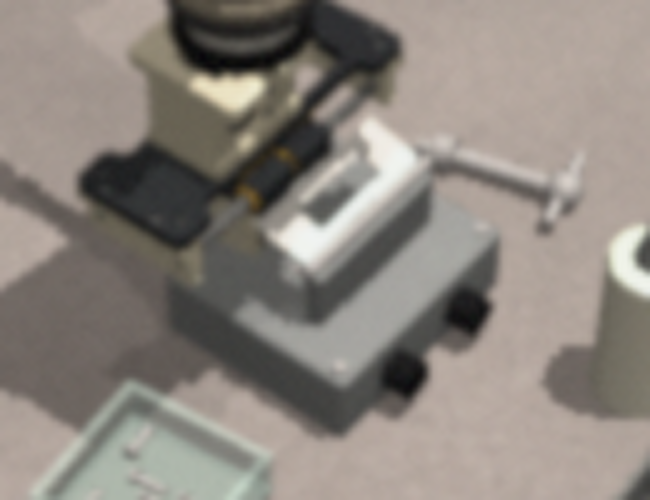

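Emit:
send_rows([
  {"hand":-1,"slide":[-4,0,2],"spin":0},
  {"hand":-1,"slide":[-4,0,2.5],"spin":0},
  {"hand":-1,"slide":[-4,0,3],"spin":0},
  {"hand":-1,"slide":[-4,0,3.5],"spin":0},
])

```text
time: 4.8
tool_pos: [0.5739, -0.0048, 0.0961]
tool_rot: [1.158, 1.562, 1.095]
contact_force: [-1.4, -1.0, 1.2]
opening: 0.0002
```

Run:
```python
from h import *
tell((-.028,-.046,.064))
for n in ['scene']:
    p=shot(n); cv2.imwrite(f'pics/{n}4.png',cv2.resize(p['pixels'][190:290,240:370],None,fx=5,fy=5,interpolation=cv2.INTER_CUBIC))
```

```text
t 4.8 box mm [-16.  -44.7  96.1] F_box [-1.33 -1.12  1.19] open 0.0002
tool axes in box (cols)
 [[ 0.004 -0.007  1.   ]
 [ 0.009  1.     0.007]
 [-1.     0.009  0.004]] q [-0.15  0.56  1.56  0.01  1.02 -1.66]
slide mm [ 32.   -1.5 -12.2]
```

View pics/scene4.png

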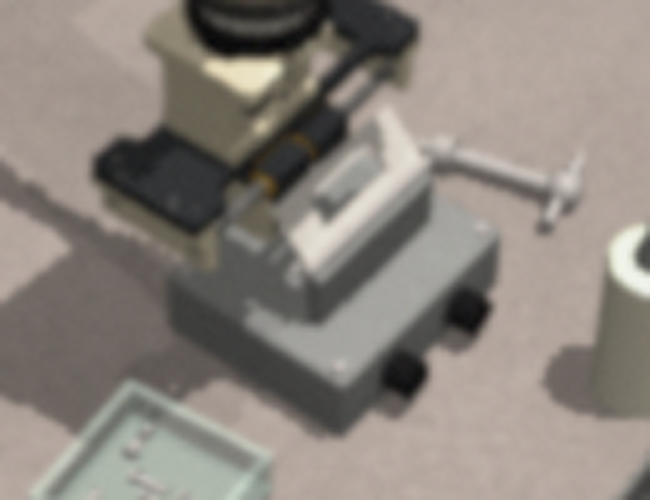

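Emit:
send_rows([
  {"hand":-1,"slide":[-3,0,4],"spin":0},
  {"hand":-1,"slide":[-2,0,4],"spin":0},
  {"hand":-1,"slide":[-1,0,4],"spin":0},
  {"hand":-1,"slide":[2,0,1],"spin":0},
])

```text
time: 5.25
tool_pos: [0.5906, -0.006, 0.1027]
tool_rot: [0.711, 1.558, 0.649]
contact_force: [-9.6, 0.1, 6.0]
opening: 0.0006
```

Run:
```python
from h import *
tell((-.004,-.046,.077))
```

```text
t 5.25 box mm [  0.8 -44.7 102.7] F_box [-9.55 -0.59  5.99] open 0.0006
tool axes in box (cols)
 [[ 0.009 -0.007  1.   ]
 [ 0.008  1.     0.007]
 [-1.     0.008  0.01 ]] q [-0.14  0.57  1.51  0.01  1.05 -1.66]
slide mm [25.7 -1.4 -5. ]
```

Emit:
send_rows([
  {"hand":-1,"slide":[3,0,-3],"spin":0},
  {"hand":-1,"slide":[8,-1,-1],"spin":0},
  {"hand":-1,"slide":[8,0,0],"spin":0},
  {"hand":-1,"slide":[6,0,0],"spin":0},
  {"hand":-1,"slide":[0,0,0],"spin":0},
])

```text
time: 5.75
tool_pos: [0.5872, -0.0067, 0.0744]
tool_rot: [0.716, 1.558, 0.653]
contact_force: [-0.4, -0.1, -0.3]
opening: 0.0005
```

Run:
```python
from h import *
tell((-.003,-.010,.077))
for n in ['scene']:
    p=shot(n); cv2.imwrite(f'pics/{n}5.png',cv2.resize(p['pixels'][190:290,240:370],None,fx=5,fy=5,interpolation=cv2.INTER_CUBIC))
```

```text
t 5.75 box mm [ -2.6 -45.7  74.4] F_box [-0.37 -0.17 -0.26] open 0.0005
tool axes in box (cols)
 [[ 0.01  -0.007  1.   ]
 [ 0.008  1.     0.007]
 [-1.     0.008  0.01 ]] q [-0.15  0.6   1.55  0.01  0.98 -1.66]
slide mm [-2.3 35.7 -0.1]
```

View pics/scene5.png

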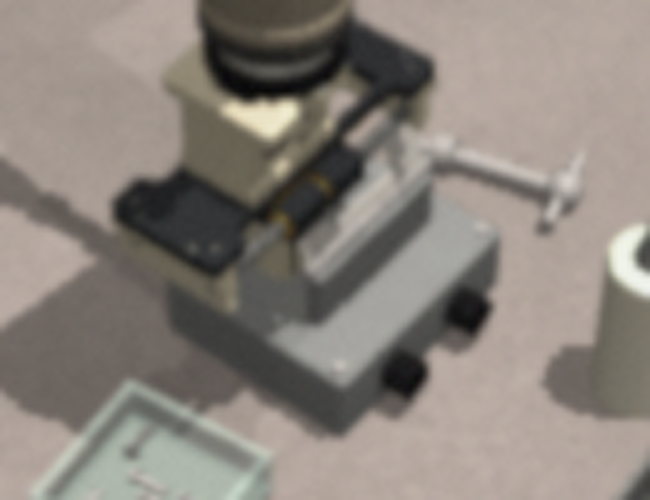

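Emit:
send_rows([
  {"hand":-1,"slide":[0,7,0],"spin":0},
  {"hand":-1,"slide":[0,7,0],"spin":0},
  {"hand":-1,"slide":[0,7,0],"spin":0},
])

```text
time: 6.1
tool_pos: [0.5896, 0.0139, 0.0764]
tool_rot: [0.488, 1.557, 0.425]
contact_force: [-5.5, -6.6, 16.4]
opening: 0.0007
```

Run:
```python
from h import *
tell((-.003,-.015,.075))
```

```text
t 6.1 box mm [ -1.7 -25.   76.4] F_box [-5.02 -6.94 16.42] open 0.0007
tool axes in box (cols)
 [[ 0.012 -0.006  1.   ]
 [ 0.006  1.     0.006]
 [-1.     0.006  0.012]] q [-0.11  0.6   1.54  0.01  0.98 -1.62]
slide mm [ 1.4 10.  -1.3]
```

Run:
```python
from h import *
tell((-.003,-.015,.075))
for n in ['scene','wrist']:
    p=shot(n); pickle.dump(p,open(n+'6.pkl','wb')); cv2.imwrite(f'pics/{n}6.png',cv2.resize(p['pixels'][190:290,240:370],None,fx=6,fy=6,interpolation=cv2.INTER_CUBIC) if n=='scene' else p['pixels'])
```

```text
t 6.1 box mm [ -1.7 -25.   76.4] F_box [-5.02 -6.94 16.42] open 0.0007
tool axes in box (cols)
 [[ 0.012 -0.006  1.   ]
 [ 0.006  1.     0.006]
 [-1.     0.006  0.012]] q [-0.11  0.6   1.54  0.01  0.98 -1.62]
slide mm [ 1.4 10.  -1.3]
```

View pics/scene6.png

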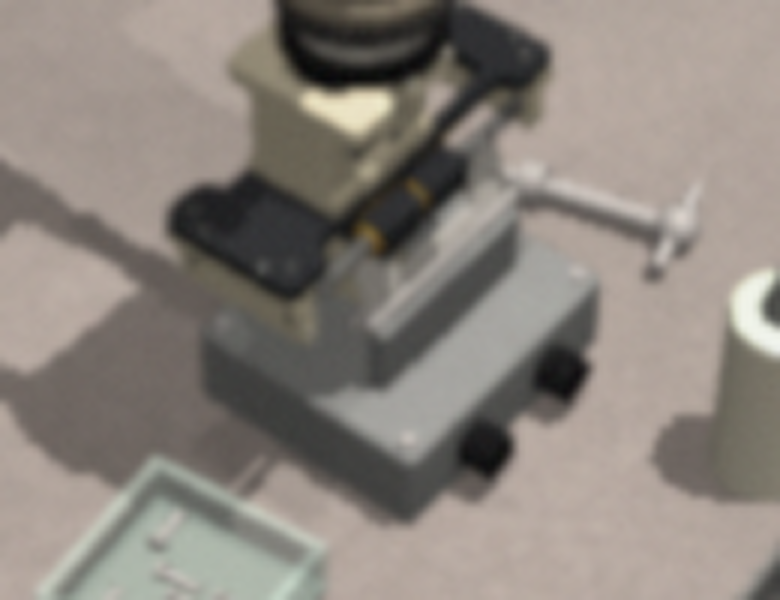

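View pics/wrist6.png

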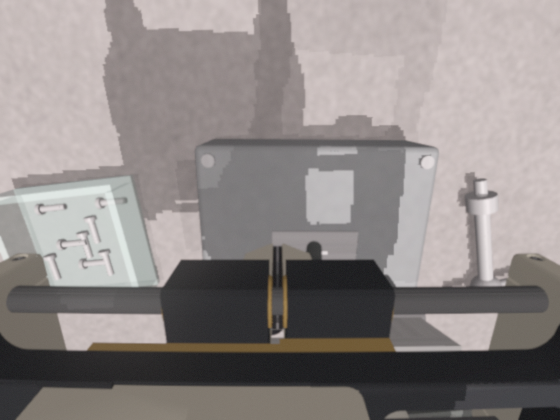

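Run:
```python
from h import *
p,R,o=st()
def tobox(X):
    c,s=np.cos(BY),np.sin(BY); d=X[...,:2]-BC
    return np.round(np.stack([1e3*(c*d[...,0]+s*d[...,1]),1e3*(-s*d[...,0]+c*d[...,1]),X[...,2]*1e3],-1),0)
P=pickle.load(open('wrist6.pkl','rb'))
X=tobox(xyz(P,[[314,247],[314,243],[310,250],[320,250],[322,254],[277,252],[255,255],[300,255],[277,262],[340,240],[200,270]]));print(X)
cv2.imwrite('pics/w6.png',cv2.resize(P['pixels'][215:345,200:370],None,fx=4.5,fy=4.5,interpolation=cv2.INTER_CUBIC))
```

```text
[[ -4.  -2.  63.]
 [ -4.  -2.  57.]
 [ -3.  -5.  66.]
 [ -2.   1.  64.]
 [  6.   5.  52.]
 [-12. -25.  86.]
 [-13. -36.  92.]
 [-14. -14.  94.]
 [-11. -25.  96.]
 [ -4.  16.  52.]
 [-39. -48. 154.]]
```

View pics/w6.png

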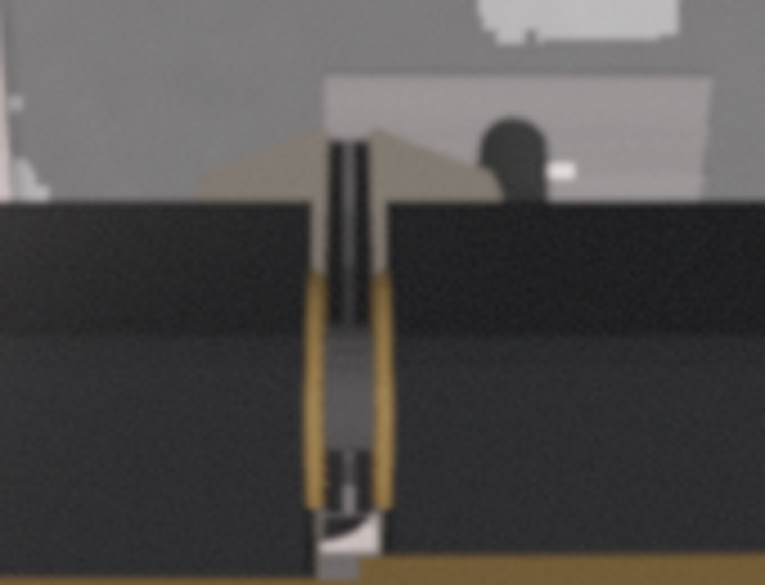

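The fingertips taper on the outside, so the lever is riding on the slope, which explains the upward force. The guard is still up and the toggle is about mid-way, so I'll keep pushing and hold z slightly down.

Emit:
send_rows([
  {"hand":-1,"slide":[1.5,6,-1],"spin":0},
  {"hand":-1,"slide":[1.5,6,0],"spin":0},
])

```text
time: 6.4
tool_pos: [0.5909, 0.0268, 0.0781]
tool_rot: [0.284, 1.552, 0.221]
contact_force: [-3.3, -1.7, 4.6]
opening: 0.0003
```

Run:
```python
from h import *
tell((-.003,-.007,.075))
p=shot('wrist'); cv2.imwrite('pics/w7.png',cv2.resize(p['pixels'][215:345,200:370],None,fx=4.5,fy=4.5))
```

```text
t 6.4 box mm [ -1.2 -12.   78.1] F_box [-3.21 -1.94  4.56] open 0.0003
tool axes in box (cols)
 [[ 0.018 -0.008  1.   ]
 [ 0.005  1.     0.008]
 [-1.     0.005  0.018]] q [-0.09  0.6   1.54  0.01  0.98 -1.6 ]
slide mm [ 3.1  5.  -1.8]
```

View pics/w7.png

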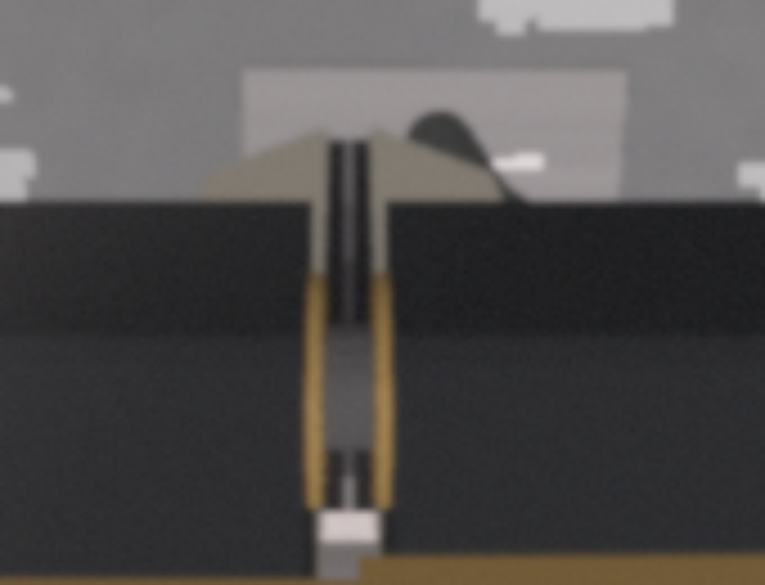

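Emit:
send_rows([
  {"hand":-1,"slide":[2.5,4,0],"spin":0},
  {"hand":-1,"slide":[1,4,0],"spin":0},
])

```text
time: 6.65
tool_pos: [0.592, 0.0358, 0.0765]
tool_rot: [0.145, 1.55, 0.085]
contact_force: [-3.8, -18.4, 3.3]
opening: 0.0004
```

Run:
```python
from h import *
tell((-.003,-.007,.075))
p=shot('wrist'); cv2.imwrite('pics/w8.png',cv2.resize(p['pixels'][215:345,200:370],None,fx=4.5,fy=4.5))
```

```text
t 6.65 box mm [-0.8 -2.9 76.5] F_box [ -2.49 -18.6    3.25] open 0.0004
tool axes in box (cols)
 [[ 0.021 -0.01   1.   ]
 [ 0.003  1.     0.01 ]
 [-1.     0.003  0.021]] q [-0.07  0.6   1.54  0.    0.98 -1.58]
slide mm [ 1.4 -4.  -2.3]
```

View pics/w8.png

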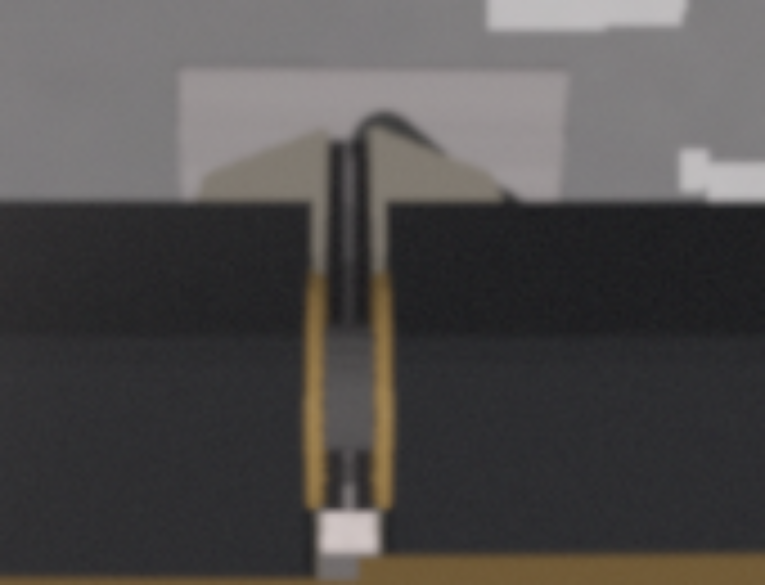

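The 18.6 N sideways force and the lever's lean show the toggle is at its left stop. Now I'll release sideways and draw the finger straight out to the front.

Emit:
send_rows([
  {"hand":-1,"slide":[0,0,0],"spin":0},
  {"hand":-1,"slide":[0,-5,0],"spin":0},
  {"hand":-1,"slide":[0,-3,-2],"spin":0},
  {"hand":-1,"slide":[0,0,-8],"spin":0},
  {"hand":-1,"slide":[0,0,-10],"spin":0},
  {"hand":-1,"slide":[0,0,-15],"spin":0},
  {"hand":-1,"slide":[0,0,-20],"spin":0},
  {"hand":-1,"slide":[0,0,-25],"spin":0},
])

```text
time: 7.5
tool_pos: [0.5087, 0.033, 0.0745]
tool_rot: [0.065, 1.548, 0.006]
contact_force: [0.2, -0.0, 0.5]
opening: 0.0007
```

Run:
```python
from h import *
tell()
p=shot('scene'); cv2.imwrite('pics/s9.png',cv2.resize(p['pixels'][190:290,240:370],None,fx=6,fy=6,interpolation=cv2.INTER_CUBIC))
```

```text
t 7.5 box mm [-83.7 -11.6  74.5] F_box [ 0.25 -0.02  0.53] open 0.0007
tool axes in box (cols)
 [[ 0.023 -0.011  1.   ]
 [ 0.002  1.     0.011]
 [-1.     0.001  0.023]] q [-0.09  0.48  1.78  0.    0.85 -1.6 ]
```

View pics/s9.png

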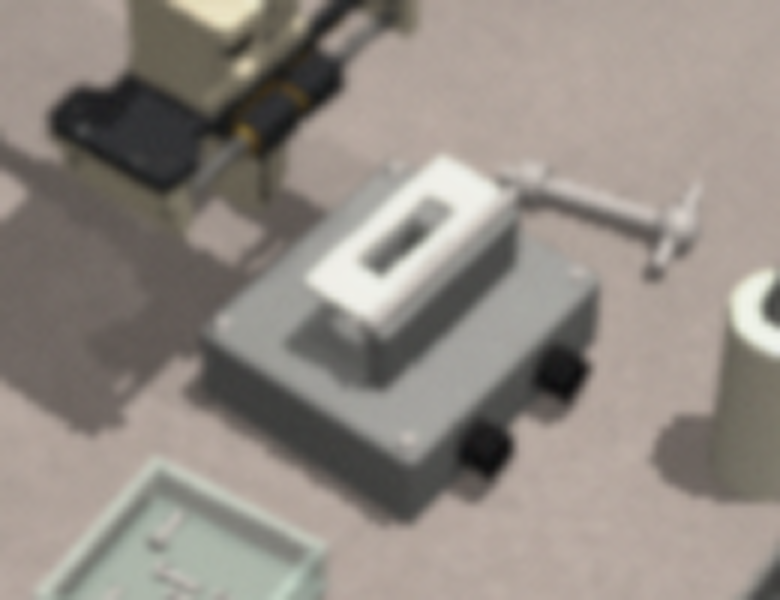

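The guard looks shut. I'll back up and away to check with the top camera.

Emit:
send_rows([
  {"hand":-1,"slide":[0,0,-20],"spin":0},
  {"hand":-1,"slide":[-30,0,-30],"spin":0},
  {"hand":-1,"slide":[-40,0,-25],"spin":0},
  {"hand":-1,"slide":[-40,-20,-10],"spin":0},
  {"hand":-1,"slide":[-30,-40,0],"spin":0},
  {"hand":-1,"slide":[0,-45,0],"spin":0},
  {"hand":-1,"slide":[0,-45,0],"spin":0},
  {"hand":-1,"slide":[0,-20,0],"spin":0},
])

```text
time: 8.35
tool_pos: [0.3956, -0.1313, 0.217]
tool_rot: [-0.007, 1.554, -0.057]
contact_force: [-0.3, 0.2, -0.6]
opening: 0.0004
```

Run:
```python
from h import *
tell()
P=shot('top'); C=cloud(P)
cv2.imwrite('pics/t10.png',cv2.resize(P['pixels'][70:210,200:400],None,fx=4,fy=4,interpolation=cv2.INTER_CUBIC))
sub=np.zeros((420,560),bool); sub[100:200,245:335]=1
g=sub&(C[...,2]>0.082)&(C[...,2]<0.15); z=C[g]
print('guard z',np.percentile(z[:,2],[2,50,98]),cv2.minAreaRect(z[:,:2].astype(np.float32)))
for t in ['chuck_key','clamp','dish','glue','toggle_tip']:
    for r in vision.search_frame(P,t)[:2]: print(t,np.round(r['uv']),round(r['conf'],2),np.round(xyz(P,r['uv'])[0],3))
```

```text
t 8.35 box mm [-185.1 -183.4  217. ] F_box [-0.35  0.21 -0.65] open 0.0004
tool axes in box (cols)
 [[ 0.016 -0.02   1.   ]
 [ 0.     1.     0.02 ]
 [-1.    -0.     0.016]] q [-0.51  0.14  1.82  0.01  1.16 -2.03]
guard z [0.08726552 0.09592795 0.10048389] ((0.5987112522125244, 0.03789437189698219), (0.1088237389922142, 0.050051432102918625), 85.70484924316406)
chuck_key [229. 138.] 0.76 [0.639 0.189 0.013]
chuck_key [269.  84.] 0.19 [0.743 0.091 0.108]
clamp [177. 212.] 0.94 [0.449 0.307 0.022]
dish [364. 155.] 0.65 [ 0.606 -0.148  0.003]
glue [269.  82.] 0.91 [0.748 0.092 0.109]
toggle_tip [424. 281.] 0.46 [ 0.298 -0.269  0.083]
```

View pics/t10.png

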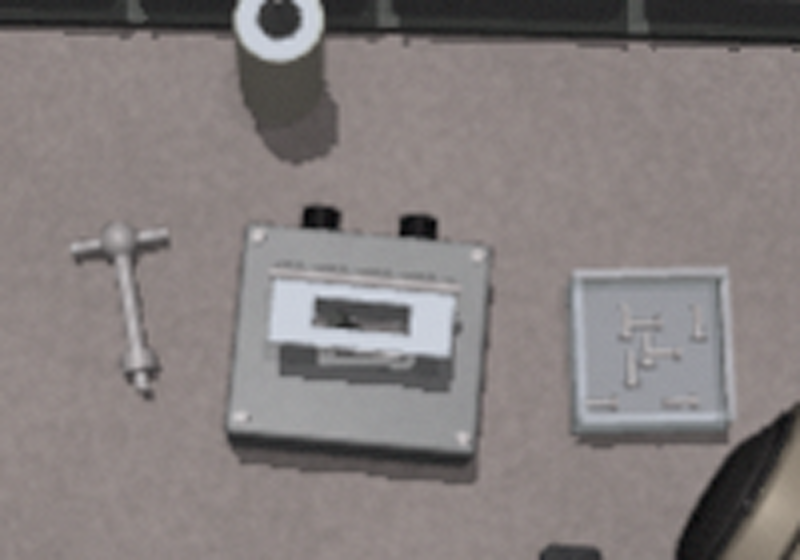

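Emit:
send_rows([
  {"hand":-1,"slide":[0,0,0],"spin":0},
  {"hand":-1,"slide":[0,0,0],"spin":0},
])

```text
time: 8.85
tool_pos: [0.3959, -0.1254, 0.216]
tool_rot: [0.204, 1.557, 0.161]
contact_force: [0.9, -0.1, -0.2]
opening: 0.0006
```

```bash
python3 -c "
from h import *
job.hand_in(); tell()"
```

```text
the job is handed in; nothing more can be done
the job is handed in; nothing more can be done
```

The power box (the smaller grey one) is switched on and its guard is shut again. I handed the job in at about 8.9 s; no verdict is reported.

**Lifting the guard:** The interface keeps the tool pointing down, so the finger could not reach in under the guard's edge. Instead I pressed the closed fingers' front face against the lip with about 7 N and raised it along its arc. At one point it ran up to its 1.3 rad stop.

**Flipping the toggle:** With the guard leaning on the finger, I pushed the toggle left until it hit its stop, with 18.6 N of sideways force. Midway the lever rode up the tapered fingertip, giving a brief 16 N upward force. I then drew the finger out to the front and the guard fell shut.

**Last checks:**
- **Guard:** it shows the same height (96 mm) and outline as before I started, so it is shut.
- **Toggle:** the top picture shows it at the left of the guard window. The network that finds the toggle tip missed it here and marked the large box instead, so this rests on the picture and the stop force.
- **Loose things:** the bottle, dish and clamp look unmoved. The detected points moved about 4–12 mm at most, which I put down to detection noise. The chuck key's shift (about 10 mm) is within that too, and nothing touched any of them.
- **Robot:** it ended clear of the bench with about 1 N on the force reading, in line with its free-air readings.

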